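# Close the strap press and lock it with its pin

## Robot

A 6-joint arm with a two-finger parallel gripper is mounted at the origin on the work surface. World frame = base frame: x ahead of the robot, y to its left, z up, the work surface at z = 0. Lengths are in m, angles in rad, forces in N, time in s.
With the tool pointing down it reaches from about 0.325 to 0.9 m from the base axis. Payload 3.5 kg.
Tool frame: the origin (TCP) lies midway between the tips of the shut fingers; the grasp point (between the pads) lies 19 mm behind it; z points along the fingers, y is the direction in which the jaws open and shut (so a half turn about z gives the same grasp; the last joint's range is limited). The gripper opens to 85 mm and grips with 20 to 120 N. Pads are 22 mm wide; open, the fingers measure 114 mm over their backs; the gripper's body (76 mm by 85 mm) begins 54 mm behind the grasp point. The pads swing forward as they close: fully open they stand 13 mm farther back than shut.
Start: joints at [-1.355, 0.276, -0.026, 1.268, 0, 1.467], TCP at [0.196, -0.594, 0.231] pointing down, gripper open.
Joint ranges: [-3.12, 3.12], [-0.85, 1.88], [-1.08, 1.24], [-1.95, 2.15], [-1.57, 1.53], [-3.14, 3.14]. Speed limits (rad/s): [2.57, 2.57, 3.14, 3.14, 3.14, 3.14].

## Interface

Orientations are given as a rotation vector (axis times angle).
In Python, from plant import r gives the robot as it stands.
- The arm moves only by the shell command python3 -m handwheel 'ROWS' [FORCE]. ROWS is JSON, a list of rows, each a list of 7 numbers: the shift along the world's x, y, z each as a share of 25 cm, from -1 to 1, then the turn, a rotation vector about the world's x, y, z each as a share of pi rad, from -1 to 1, then the closure, from 0 (fully open) to 1 (shut). In form: [[dx, dy, dz, rx, ry, rz, gripper], ...]. A call has 1 to 8 rows; each row is the pose to reach, as a shift and turn from the pose commanded when the call began, turning the shorter way round; what a row does not reach only later rows make up. A row lasts 1/8 s, in which the tool goes at most 62.5 mm and 10.7 degrees, less where a joint would pass 70% of its speed; a pose out of reach is approached as far as the arm can. A call with a number of a shift or a turn outside -1 to 1 is refused whole. A call with a gripper value outside its range is refused whole. The fingers move at their own pace and stop on an object; FORCE is the grip in N (left out, the last holds). Time passes only in rows, so rows that repeat a pose let the fingers close. It gives the time, the measured TCP pose, the force and the opening at its end, in the units of the state.
- r.read_state(): the state, without advancing time (a new reading comes with each control period).
- r.read_camera(name): name is "scene" or "side" or "wrist"; returns the picture (400x640x3 uint8, red, green, blue); there is no depth.
- r.camera_info(name): a dict with "fov_y" (degrees; the focal length in pixels is half the picture's height over the tangent of half this angle, whatever the lens; pixels are square), "cx", "cy" (the principal point, pixels), "k1" (the pictures are not rectified: a ray, as slopes to the right and down, at radius r is drawn at 1 + k1 r^2 times it, then the intrinsics apply), "origin" and "orientation" of the camera in the world. Camera axes: x right, y down, z forward; pixel columns grow to the right and rows downward; lengths in m; the calibration is good to about 2 mm. A picture is of the moment at which its call begins: read the wrist's pose just before it. camera_info takes no time and is no camera call; for the wrist camera it gives the pose at the moment of the call.
- r.finish_job(): hands the job in, once; it reports no verdict.
Trained networks look in the newest picture that a camera, given by its name, has taken for a name from the list of things; names that differ only in an ending like _2 or _b are one class to them, and where a whole thing is asked for, a point or a joint stands for the part that bears it (a point fixed in the world has none). Each returns a list of dicts, best first, with "p" (0 to 1); they miss things now and then, are a little off and sometimes report something else, mostly with a low value. They report only what shows in the picture. A call takes as long as a camera call. They do not tell look-alikes from the thing itself.
- r.boxes_of(camera, name): "centre" ([row, column] as shares, 0 to 1, of the picture: columns of its width, rows of its height, amid what is visible of it).
- r.trace(camera, name): "mask" (400x640 bool, what is visible of it) and "centre" ([row, column] as shares, 0 to 1, of the picture: columns of its width, rows of its height, amid what is visible of it).
- r.tip_of(camera, name): "centre" ([row, column] as shares, 0 to 1, of the picture: columns of its width, rows of its height: a listed point, or the origin of a listed thing).
The state is a dict: "t": time; "joint_positions": joint angles; "joint_velocities": joint speeds; "tau": joint torques, N m; "position": TCP position; "tool_rot": TCP orientation; "contact_force": force on the tool from outside, world axes, zero at the start; "moment": the same for the moment, N m; "opening": opening from 0.0 (shut) to 1.0 (fully open).
Only numpy, scipy, OpenCV 4.12 (cv2) and the standard library are available. Lean on these libraries where they do the work, as an engineer would, in place of code of your own. Each camera call takes 0.05 s, during which the arm holds its last target. There are 200 camera calls.

## Task

Close the leatherworker's strap press and lock it: press its sprung lever down until the catch holds it down by itself, then take the blunt, thick locking pin (not the pointed awl beside it) out of the wooden rack and push it from the robot's side through the fork and the lever's lug until its head sits fully home against the fork. Leave the pin there, and do not disturb the awl and the other loose things on the bench.

Things in the scene. Friction and masses are not known exactly. Their poses are not given: they have to be found in the camera images.
- press: Bench strap press, fixed: dark iron base plate x -55 to +115, y -150 to +140, 12 mm thick. Origin on the bench under the middle of its fork; x points away from the robot, the way the pin goes in; y along the lever to its hinge. Lever hinge at y = 110 mm, 70 mm high. Catch housing at x 34 to 74, y -75 to -45, 102 mm high. An iron arm hangs over the fork.
- fork_mouth (a point): Centre of the hole's mouth on the near face of the fork, 70 mm above the bench; axes as the press (x along the hole, inwards). The fork is two upright plates 10 mm thick, 56 mm wide, 98 mm high, near faces at 0 and 34 mm, far face at 44 mm; holes 19 mm. The lever's lug (18 mm thick, hole 22 mm) comes between them; the holes line up when the lever is caught.
- lever (a joint): Lever angle in rad: 0 raised (it springs up by itself), 0.34 caught down, 0.356 at its lowest stop. The lever lies along the press's -y from its hinge and turns about the press's x; its end moves about 74 mm. Pressing takes about 5 to 12 N on the handle. A sprung brass bolt snaps over a peg on the lever and holds it.
- handle_top (a point): Point on the top line of the lever's round wooden handle (26 mm thick, 55 mm long, at the lever's free end), at the middle of the handle, 222 mm from the hinge; it moves with the lever, and is 83 mm above the bench when the lever is caught.
- rack: Light wooden rack, fixed, about 85 x 170 x 80 mm; origin on the bench under its centre. Two V notches, at y = -43 and +43 mm, slope down along its x by 27 degrees; the pin lies in one of them and the awl in the other, noses down, away from the robot. Their handles stick out and up at the rack's near side (-x), resting against the notch ends 85 mm above the bench.
- pin: Locking pin lying in a sloping notch, nose 27 degrees down: steel shank 16 mm thick, 75 mm long, its last 15 mm tapered to a blunt nose, and a flat-sided dark wooden head (the grip) 45 mm long, 28 mm wide (y), 34 mm high (z). Origin on the axis where head meets shank (the face that seats on the fork); x points to the nose, the head lies from x = -45 to 0 mm.
- awl: Look-alike to leave alone: an awl in the other notch, with a bulging wooden handle 32 mm thick, 50 mm long, a steel ferrule 16 mm thick, 32 mm long, then a thin pointed spike 6 mm thick. Origin on the axis where handle meets ferrule, x to the point.
- tin: Small round tin 44 mm across, 40 mm high, on the rear of the press's base plate; origin under its centre. A bystander.
- brush: Brush 170 mm long lying behind the rack, a bystander.
- mallet: Mallet 240 mm long lying at the left of the bench, a bystander.
- dye: Dye bottle 60 mm across, 130 mm high, at the right of the bench, a bystander.
- jar: Jar 68 mm across, 75 mm high, at the back of the bench, a bystander.
- slicker: Turned wooden slicker 40 mm across, 56 mm high, standing on a marble slab (18 mm thick) near the robot, a bystander.
- overhang_end (a point): Front end of the iron arm over the fork, middle of its lower edge: 160 mm above the bench, 12 mm nearer the robot than the fork's near face. The arm is 30 mm wide, 26 mm thick. An upright gripper bringing the pin home runs into it: lean it back towards the robot by about 27 degrees (a pin taken from the rack with an upright gripper then comes level).
Not all that is in view belongs to the job. What is shaped like the pin but blue, orange or red is not meant.

How it is judged:
On the way, in this order (a step that is already met when the one before it is completed fails the run):
1. The lever is held down by its catch with nothing touching it (value of joint lever above 0.315 rad and contact force between each of the arm, the fingers and press below 0.3 N), for 0.2 s.
2. The pin is out of the rack, with the lever still down (value of joint lever above 0.315 rad and distance between pin and rack above 0.15 m), for 0.1 s.
At the end, for the whole second after the job is handed in: The lever is caught down (joint above 0.315 rad), the pin lies through fork and lug with its head within 4 mm of the fork's near face, centred within 7 mm and in line with the holes within 0.12 rad, released and at rest (value of joint lever above 0.315 rad and x of pin in the frame of fork_mouth between -0.004 and 0.003 m and distance between pin and fork_mouth below 0.007 m and angle between the x axis of pin and the x axis of press, either way round below 0.12 rad and linear speed of pin below 0.02 m/s); the robot touches nothing.
It fails at once if a bystander is moved more than 30 mm (the awl 20 mm) (distance of awl from where it was at the start of the episode above 0.02 m or distance of any of tin, brush, mallet, dye, jar, slicker from where it was at the start of the episode above 0.03 m).
It also fails if it takes over 64 s, if anything falls off the work surface, if the arm or the gripper's body presses on something with over 40 N, if the wrist force passes 120 N, or if a joint passes its speed limit or range.

## Working session

There is one attempt and no reset: what is moved stays moved. The work goes in short steps, Python scripts to look and compute and a shell command to move; the robot and the scene stay as the last step left them, time stands still between calls to the robot, and variables do not carry over. Pictures are saved under pics/ and viewed, about 8 in all and at most 12, crops included, and the job is handed in when it is done.

```bash
mkdir -p pics; ls; cat > h.py <<'E'
import numpy as np, cv2
from scipy.spatial.transform import Rotation as R
from plant import r
def rot(o):
    o=np.array(o,float)
    return o if o.shape==(3,3) else (R.from_rotvec(o) if o.size==3 else R.from_quat(o)).as_matrix()
def K(i):
    f=200/np.tan(np.radians(i["fov_y"])/2); return f
def ray(i,px):  # px=(col,row) -> origin, dir world
    f=K(i); d=np.array([(px[0]-i["cx"])/f,(px[1]-i["cy"])/f]); u=d.copy()
    for _ in range(30): u=d/(1+i["k1"]*(u@u))
    v=rot(i["orientation"])@np.array([u[0],u[1],1]); return np.array(i["origin"]),v/np.linalg.norm(v)
def proj(i,P):
    c=rot(i["orientation"]).T@(np.array(P,float)-np.array(i["origin"])); u=c[:2]/c[2]
    return u*(1+i["k1"]*(u@u))*K(i)+[i["cx"],i["cy"]]
def atz(i,px,z):
    o,v=ray(i,px); return o+v*(z-o[2])/v[2]
def tri(obs):
    A=np.zeros((3,3));b=np.zeros(3)
    for i,px in obs:
        o,v=ray(i,px);M=np.eye(3)-np.outer(v,v);A+=M;b+=M@o
    X=np.linalg.solve(A,b); return X,[np.linalg.norm(proj(i,X)-px) for i,px in obs]
def px(d): return np.array([d["centre"][1]*640,d["centre"][0]*400])
E
python3 - <<'E'
from h import *
s=r.read_state(); print(s)
I={}
ims=[]
for c in("scene","side"):
    im=r.read_camera(c); I[c]=r.camera_info(c); print(c,I[c]); cv2.imwrite(f"pics/{c}0.png",im[:,:,::-1])
    for n in("press","fork_mouth","handle_top","rack","pin","awl","overhang_end","tin"):
        print(c,n,[(np.round(px(d),1).tolist(),round(d["p"],2)) for d in r.tip_of(c,n)][:4])
print(r.camera_info("wrist"))
E
```

```text
pics
{'t': 0.0, 'joint_positions': array([-1.35541420e+00,  2.77128081e-01, -2.79102972e-02,  1.26800774e+00,
        4.25478269e-06,  1.46739155e+00]), 'joint_velocities': array([ 0.00075376, -0.00031298, -0.00012051, -0.00065649, -0.00018412,
       -0.00145634]), 'tau': array([-1.14336308e-03, -4.45510590e+01,  2.95201814e+01,  1.64201867e-02,
       -3.19710971e-04,  2.76156186e-06]), 'position': array([ 0.19570235, -0.59273315,  0.23014891]), 'tool_rot': array([-3.09955096e+00, -4.98275050e-01,  1.90949454e-04]), 'contact_force': array([ 0.6206438 ,  0.74436594, -0.53904833]), 'moment': array([ 0.01858757, -0.04243471, -0.00839445]), 'opening': 0.9971712502975543}
scene {'fov_y': 50.62507957577587, 'cx': 318.3670886378026, 'cy': 202.31309516851834, 'k1': 0.024990331083099695, 'origin': array([ 1.12000175, -0.66985055,  1.0108703 ]), 'orientation': array([-2.22576721, -0.83021998,  0.34048004])}
scene press [([367.5, 207.7], 0.8)]
scene fork_mouth [([364.7, 187.9], 0.75)]
scene handle_top [([355.0, 187.5], 0.55)]
scene rack [([284.2, 284.3], 0.77)]
scene pin [([243.7, 239.8], 0.8
[... 370 characters left out ...]
.75794918, -1.03977963])}
side press [([278.0, 265.1], 0.67), ([329.2, 181.4], 0.59)]
side fork_mouth [([284.5, 253.6], 0.88)]
side handle_top [([295.9, 217.2], 0.63)]
side rack []
side pin [([409.0, 171.4], 0.72), ([340.4, 176.7], 0.48), ([340.1, 139.7], 0.48), ([374.5, 203.1], 0.47)]
side awl [([342.8, 158.6], 0.54), ([269.9, 204.4], 0.17)]
side overhang_end [([290.1, 239.3], 0.64)]
side tin [([247.7, 277.6], 0.56), ([349.0, 234.0], 0.21), ([288.3, 238.8], 0.21)]
{'fov_y': 58.083887039566626, 'cx': 315.51840518866373, 'cy': 197.02417571668545, 'k1': 0.022041346687126977, 'origin': array([ 0.25985372, -0.57238774,  0.37449314]), 'orientation': array([ 2.35992783, -1.70691845, -0.23188703])}
```

```bash
python3 - <<'E'
import cv2,numpy as np
a=cv2.imread("pics/scene0.png");b=cv2.imread("pics/side0.png")
a=a[130:350,130:470];b=b[110:310,220:450]
a=cv2.resize(a,(800,None or 518));b=cv2.resize(b,(690,600))
cv2.imwrite("pics/a.png",a);cv2.imwrite("pics/b.png",b)
E
```

```text
(no output)
```

View pics/a.png

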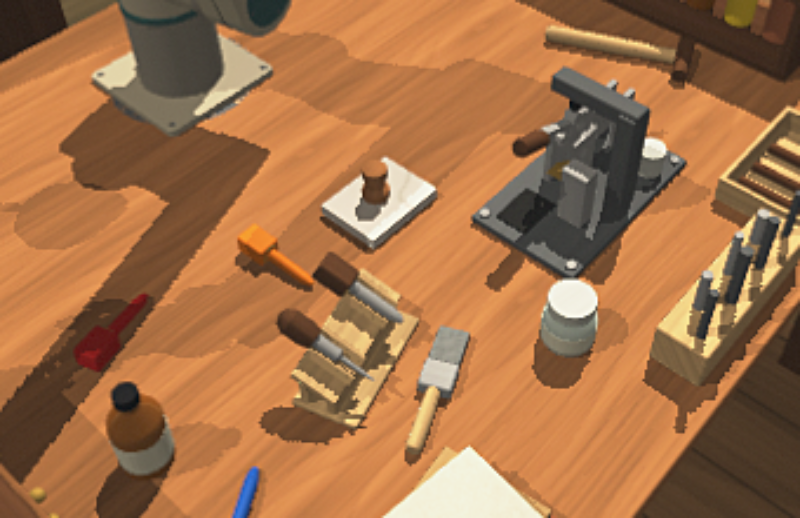

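View pics/b.png

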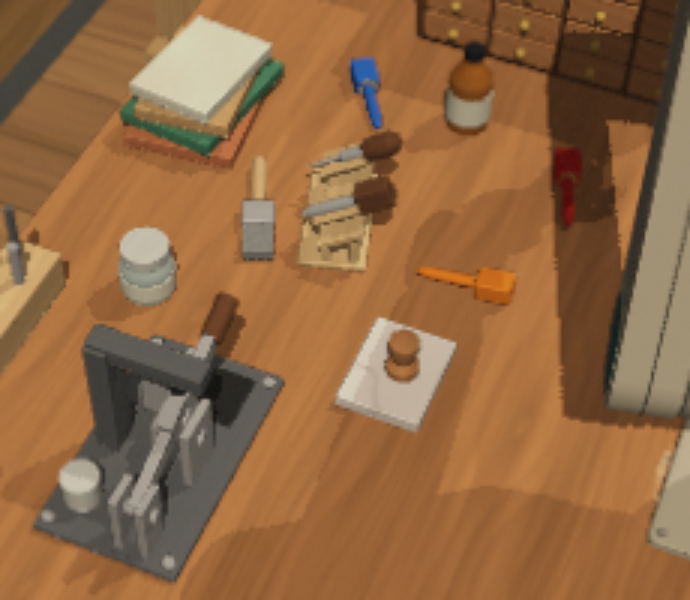

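Scene: pin with the dark, flat-sided head at about (272,244) and its thick shank; the awl with the bulging handle and thin spike at (257,268). The blue (233,335), orange (239,234) and red (172,277) things are decoys. In side, the pin head is at (345,175) and the awl at (347,159). The press lever is raised, with its handle at (356,190) in scene.

```bash
python3 - <<'E'
from h import *
S=r.camera_info("scene");D=r.camera_info("side")
ca=lambda x,y:np.array([x/2.353+130,y/2.353+130]); cb=lambda x,y:np.array([x/3+220,y/3+110])
for n,a,b in [("fork",(364.7,187.9),(284.5,253.6)),("handle",(355,187.5),(295.9,217.2)),("over",(364.2,164.1),(290.1,239.3)),
 ("pin",(278.5,250.6),(340.4,176.7)),("pinnose",ca(402,318),cb(304,212)),("awl",(260.9,274.8),(342.8,158.6)),
 ("bolt--",ca(485,213),cb(270,382)),("bolt+-",ca(572,265),cb(158,342)),("bolt++",ca(677,160),cb(48,516))]:
    X,e=tri([(S,np.array(a)),(D,np.array(b))]); print(n,X.round(4),np.round(e,1))
C=[atz(D,cb(*p),.012) for p in((283,382),(155,337),(36,524),(175,577))]
for c in C: print("c",c.round(4))
C=np.array(C)[:,:2]; M=np.array([(-55,-150),(115,-150),(115,140),(-55,140)])/1000
mc,cc=M.mean(0),C.mean(0); H=(M-mc).T@(C-cc); yaw=np.arctan2(H[0,1]-H[1,0],H[0,0]+H[1,1])
Rm=np.array([[np.cos(yaw),-np.sin(yaw)],[np.sin(yaw),np.cos(yaw)]]); o=cc-Rm@mc
print("yaw",np.degrees(yaw),"origin",o,"res",(C-(o+M@Rm.T)).round(4))
E
```

```text
fork [0.5775 0.2078 0.0717] [1.9 1.9]
handle [0.5891 0.1161 0.1459] [1.2 1.2]
over [0.5578 0.2111 0.1603] [0.3 0.3]
pin [ 0.5479 -0.173   0.0807] [0.6 0.4]
pinnose [ 0.6141 -0.1531  0.0512] [0.4 0.3]
awl [ 0.5736 -0.2632  0.084 ] [0.1 0.1]
bolt-- [0.5573 0.0752 0.0097] [0.6 0.5]
bolt+- [0.7017 0.0762 0.0114] [0.8 0.7]
bolt++ [0.7003 0.3382 0.0099] [0.8 0.9]
c [0.5414 0.0697 0.012 ]
c [0.706  0.0701 0.012 ]
c [0.7035 0.3523 0.012 ]
c [0.5391 0.349  0.012 ]
yaw 0.5180199477595413 origin [0.59246165 0.21500487] res [[ 0.0026  0.0052]
 [-0.0028  0.004 ]
 [-0.0027 -0.0038]
 [ 0.0029 -0.0055]]
```

```bash
python3 -m handwheel '[[0.6,0.8,0.36,0,0,0,0],[0.6,0.8,0.36,0,0,0,0],[0.6,0.8,0.36,0,0,0,0],[0.6,0.8,0.36,0,0,0,0],[0.6,0.8,0.36,0,0,0,0]]'; python3 -m handwheel '[[0.56,0.8,0,0,0,0,0],[0.56,0.8,0,0,0,0,0],[0.56,0.8,0,0,0,0,0],[0.56,0.8,0,0,0,0,0],[0.56,0.8,0,0,0,0,0],[0.56,0.8,0,0,0,0,0],[0.56,0.8,0,0,0,0,0]]'
python3 - <<'E'
from h import *
s=r.read_state(); W=r.camera_info("wrist"); im=r.read_camera("wrist"); cv2.imwrite("pics/w1.png",im[:,:,::-1])
np.save("w1.npy",W,allow_pickle=True)
print(s["t"],s["position"],s["tool_rot"],W["origin"],W["orientation"])
for n in("pin","awl","rack"): print(n,[(np.round(px(d),1).tolist(),round(d["p"],2)) for d in r.tip_of("wrist",n)][:4])
for P in((.5479,-.173,.0807),(.6141,-.1531,.0512)): print(proj(W,P))
E
```

```text
t: 1.52
position: [0.3477, -0.3917, 0.3235]
tool_rot: [3.098, 0.504, 0.003]
contact_force: [-0.3, -1.2, -0.0]
opening: 1.002
t: 2.4
position: [0.4852, -0.1948, 0.3211]
tool_rot: [3.102, 0.495, -0.001]
contact_force: [1.0, -0.2, -0.1]
opening: 0.996
2.4 [ 0.48524948 -0.19484511  0.3210844 ] [ 3.10221196e+00  4.95232992e-01 -8.43104269e-04] [ 0.54932382 -0.17381734  0.4642055 ] [ 2.35779878 -1.70932475 -0.23274672]
pin [([558.7, 91.0], 0.81), ([279.2, 212.8], 0.76), ([315.9, 91.5], 0.73), ([411.2, 294.0], 0.71)]
awl [([403.7, 96.9], 0.82)]
rack [([353.2, 74.3], 0.84)]
[314.06818007  97.6562701 ]
[315.68376808  28.93362751]
```

View pics/w1.png

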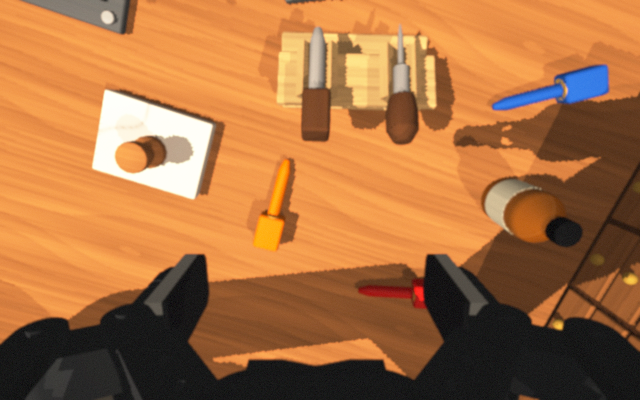

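The wrist view shows the pin, with its square dark head at (315,113), the head/shank joint at (316,90) and the nose at (319,28). The awl is at (402,95), and the orange, red and blue decoys are clear of the rack.

```bash
python3 - <<'E'
from h import *
S=r.camera_info("scene");D=r.camera_info("side");W=np.load("w1.npy",allow_pickle=True).item()
ca=lambda x,y:np.array([x/2.353+130,y/2.353+130]); cb=lambda x,y:np.array([x/3+220,y/3+110])
X,e=tri([(S,np.array([278.5,250.6])),(D,np.array([340.4,176.7])),(W,np.array([315.9,91]))]);print(X,e)
N,e=tri([(S,ca(402,318)),(D,cb(304,212)),(W,np.array([319,28]))]);print(N,e)
v=N-X;print(np.linalg.norm(v),np.degrees(np.arctan2(v[1],v[0])),np.degrees(np.arcsin(v[2]/np.linalg.norm(v))))
A=tri([(S,np.array([260.9,274.8])),(D,np.array([342.8,158.6])),(W,np.array([403.7,96.9]))]);print("awl",A)
# rack front-edge yaw in wrist: near edge corners
p=[atz(W,q,.0) for q in((277,108),(433,111))];print(p)
from cv2 import COLOR_RGB2HSV
m=r.trace("wrist","pin")
for d in m[:4]: 
    ys,xs=np.nonzero(d["mask"]);print(d["p"],px(d),cv2.fitLine(np.c_[xs,ys].astype(np.float32),2,0,.01,.01).ravel(),xs.min(),xs.max(),ys.min(),ys.max())
E
```

```text
[ 0.55047386 -0.17324072  0.08129572] [np.float64(0.25803479851430283), np.float64(1.0639428866308676), np.float64(4.321935062535223)]
[ 0.61498987 -0.15448675  0.05123553] [np.float64(0.6344962132472355), np.float64(0.46123018379804775), np.float64(1.8618275302662597)]
0.07360463015992469 16.208467547042485 -24.104412310687586
awl (array([ 0.57460613, -0.26169958,  0.0841061 ]), [np.float64(0.6097633800028399), np.float64(0.4874047475801105), np.float64(3.2543088534143947)])
[array([ 0.5213504 , -0.13266238,  0.        ]), array([ 0.57835318, -0.31923304,  0.        ])]
0.84 [313.92 100.08] [ 2.9925127e-02 -9.9955213e-01  3.1591974e+02  9.3979713e+01] 301 330 28 140
0.76 [568.576  91.8  ] [ 9.6683663e-01 -2.5539562e-01  5.6311578e+02  8.8504234e+01] 493 609 64 110
0.7 [279.616 223.4  ] [ 2.5059152e-01 -9.6809292e-01  2.7285550e+02  2.1447527e+02] 253 289 160 251
0.61 [399.616 292.2  ] [9.976409e-01 6.864849e-02 3.970269e+02 2.919559e+02] 358 424 278 308
```

```bash
python3 -m handwheel '[[0.22,1,0,0,0,0,1],[0.22,1,0,0,0,0,1],[0.22,1,0,0,0,0,1],[0.22,1,0,0,0,0,1],[0.22,1,0,0,0,0,1],[0.22,1,0,0,0,0,1]]'
python3 - <<'E'
from h import *
s=r.read_state(); W=r.camera_info("wrist"); im=r.read_camera("wrist"); cv2.imwrite("pics/w2.png",im[:,:,::-1])
np.save("w2.npy",W,allow_pickle=True)
print(s["t"],s["position"],s["tool_rot"],s["contact_force"])
for n in("press","fork_mouth","handle_top","overhang_end","tin"): print(n,[(np.round(px(d),1).tolist(),round(d["p"],2)) for d in r.tip_of("wrist",n)][:4])
for P in((.5775,.21,.07),(.5985,.116,.156),(.5655,.21,.16)): print(proj(W,P))
E
```

```text
t: 3.4
position: [0.5408, 0.0564, 0.3212]
tool_rot: [3.101, 0.5, -0.001]
contact_force: [0.2, -0.6, -0.6]
opening: 0.0
3.4 [0.54082263 0.05644402 0.32122354] [ 3.10102985e+00  4.99871815e-01 -6.26397404e-04] [ 0.18543601 -0.62071338 -0.63014416]
press []
fork_mouth [([184.1, 83.5], 0.71), ([536.7, 99.1], 0.16)]
handle_top [([270.1, 90.0], 0.9)]
overhang_end [([267.9, 87.9], 0.66), ([145.6, 93.4], 0.57)]
tin []
[185.72136427  80.61225955]
[268.20513226  88.8501804 ]
[143.68776604  90.62066826]
```

View pics/w2.png

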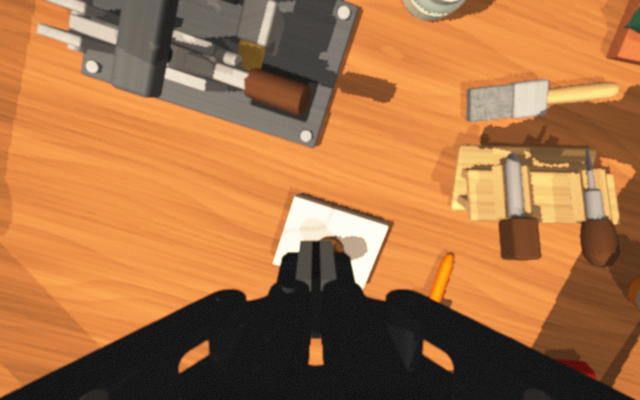

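The wrist view shows the handle at (275,88), the fork beside the overhang at about (185,83) and the slicker under the fingers. My projected fork, handle and overhang points agree with the networks to within 3 px, so I go on to press.

```bash
python3 -m handwheel '[[0.23,0.175,-0.2,0,0,0,1],[0.23,0.175,-0.48,0,0,0,1],[0.23,0.175,-0.48,0,0,0,1],[0.23,0.175,-0.48,0,0,0,1]]'; python3 -m handwheel '[[0,0,-0.12,0,0,0,1],[0,0,-0.2,0,0,0,1],[0,0,-0.28,0,0,0,1],[0,0,-0.36,0,0,0,1],[0,0,-0.42,0,0,0,1],[0,0,-0.45,0,0,0,1],[0,0,-0.475,0,0,0,1],[0,0,-0.475,0,0,0,1]]'
```

```text
t: 4.2
position: [0.5966, 0.0996, 0.1985]
tool_rot: [-3.101, -0.497, 0.009]
contact_force: [0.1, 0.2, 0.5]
opening: -0.001
t: 5.2
position: [0.6001, 0.0997, 0.0847]
tool_rot: [3.102, 0.497, 0.006]
contact_force: [-1.0, 0.1, 0.4]
opening: -0.004
```

```bash
python3 -m handwheel '[[0,0,-0.012,0,0,0,1],[0,0,-0.022,0,0,0,1],[0,0,-0.022,0,0,0,1]]'; python3 - <<'E'
from h import *
im=r.read_camera("side"); W=im[170:300,225:355]; 
im2=r.read_camera("scene")[130:260,300:430]
cv2.imwrite("pics/p1.png",cv2.resize(np.hstack([W,im2])[:,:,::-1],None,fx=3,fy=3,interpolation=2))
E
```

```text
t: 5.58
position: [0.6, 0.0998, 0.0794]
tool_rot: [3.1, 0.498, 0.005]
contact_force: [-1.5, -2.3, 8.0]
opening: 0.005
```

View pics/p1.png

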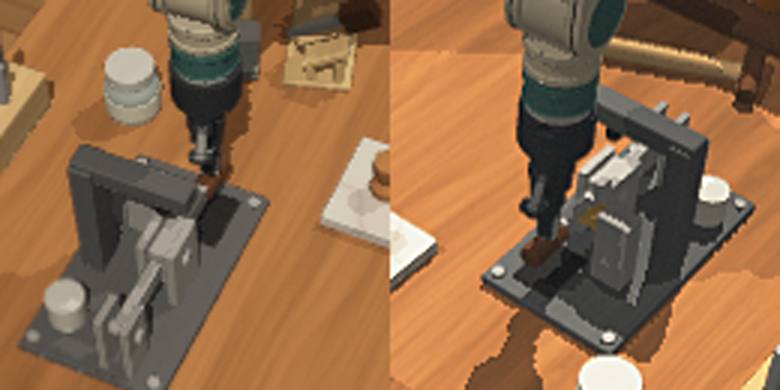

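The fingers are on the handle, with the lever down near its stop (8 N at z 0.079). I'll push slightly further, then retract.

```bash
python3 -m handwheel '[[0,0,-0.012,0,0,0,1],[0,0,-0.02,0,0,0,1],[0,0,-0.02,0,0,0,1]]';  python3 -m handwheel '[[0,0,0.15,0,0,0,1],[0,0,0.4,0,0,0,1],[0,0,0.6,0,0,0,1],[0,0,0.9,0,0,0,1],[-0.3,-0.3,0.95,0,0,0,1],[-0.5,-0.5,0.95,0,0,0,1],[-0.5,-0.5,0.95,0,0,0,1]]'
python3 - <<'E'
from h import *
s=r.read_state(); print(s["t"],s["position"],s["tool_rot"])
ims=[]
for c,(y,x) in (("side",(170,225)),("scene",(130,300))):
    I=r.camera_info(c); im=r.read_camera(c); ims.append(im[y:y+130,x:x+130])
    for n in("fork_mouth","handle_top","overhang_end"):print(c,n,[(np.round(px(d),1).tolist(),round(d["p"],2)) for d in r.tip_of(c,n)][:2])
    print(proj(I,(.5995,.0997,.083)),proj(I,(.5995,.116,.156)),"fork",proj(I,(.578,.2095,.07)))
cv2.imwrite("pics/p2.png",cv2.resize(np.hstack(ims)[:,:,::-1],None,fx=3,fy=3,interpolation=2))
E
```

```text
t: 6.05
position: [0.6002, 0.0998, 0.0789]
tool_rot: [3.1, 0.498, 0.007]
contact_force: [-10.0, -4.0, 30.4]
opening: 0.003
t: 6.92
position: [0.4719, -0.0256, 0.3104]
tool_rot: [3.102, 0.499, 0.002]
contact_force: [1.0, -0.6, 0.4]
opening: 0.001
6.925 [ 0.47188536 -0.02555528  0.31038298] [3.10160767e+00 4.99351362e-01 1.77048656e-03]
side fork_mouth [([287.3, 254.8], 0.92), ([247.3, 275.5], 0.48)]
side handle_top [([293.5, 223.9], 0.67)]
side overhang_end [([289.6, 236.9], 0.95), ([286.0, 258.7], 0.64)]
[294.65432129 225.10581001] [291.73756576 214.26240437] fork [286.03328127 254.06402588]
scene fork_mouth [([363.8, 189.7], 0.58)]
scene handle_top [([354.1, 205.0], 0.72)]
scene overhang_end [([365.6, 164.3], 0.76)]
[351.93905525 206.47508846] [356.74816986 186.37748885] fork [366.93247221 188.31370466]
```

View pics/p2.png

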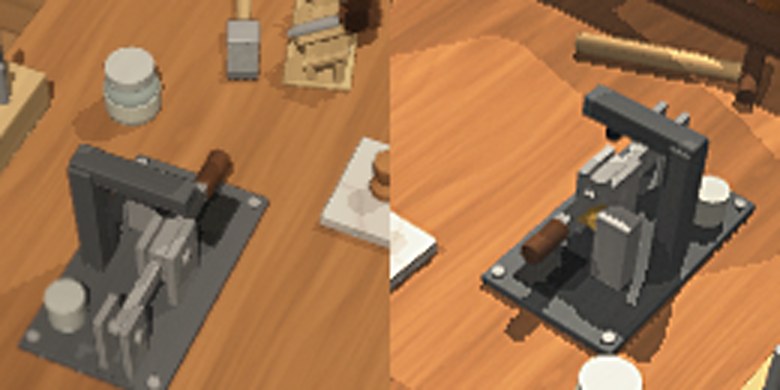

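The lever stays down with nothing on it: the handle is at side (294,224) and scene (353,205), matching the caught projection. Next I refine the pin and fork from all views.

```bash
python3 - <<'E'
from h import *
S=r.camera_info("scene");D=r.camera_info("side");W1=np.load("w1.npy",allow_pickle=True).item();W2=np.load("w2.npy",allow_pickle=True).item()
a=np.array
ca=lambda x,y:a([x/2.353+130,y/2.353+130]); cb=lambda x,y:a([x/3+220,y/3+110])
X,e=tri([(W1,a([315.9,90.5])),(W2,a([517.5,218]))]);print("pin w",X,e)
N,e2=tri([(W1,a([318.5,27.5])),(W2,a([513,155]))]);print("nose w",N,e2)
X,e=tri([(S,a([278.5,250.6])),(D,a([340.4,176.7])),(W1,a([315.9,90.5])),(W2,a([517.5,218]))]);print(X,np.round(e,1))
N,e=tri([(S,ca(402,318)),(D,cb(304,212)),(W1,a([318.5,27.5])),(W2,a([513,155]))]);print(N,np.round(e,1))
v=N-X;print(np.linalg.norm(v),np.degrees(np.arctan2(v[1],v[0])),np.degrees(np.arcsin(v[2]/np.linalg.norm(v))))
F,e=tri([(S,a([364.2,188.8])),(D,a([286.5,254.5])),(W2,a([184.1,83.5]))]);print("fork",F,e)
for h in [(267,155),(92,66),(344,12),(306,135)]:
  print("bolt",h,atz(W2,h,.013))
E
```

```text
pin w [ 0.55373752 -0.17233744  0.08978565] [np.float64(1.352426366300365), np.float64(1.2455282363933284)]
nose w [ 0.61481421 -0.15554582  0.05611778] [np.float64(0.7501284637738372), np.float64(0.6904526910058066)]
[ 0.5510551  -0.1740007   0.08267115] [0.2 1.3 4.4 2.5]
[ 0.61488443 -0.15494291  0.0524774 ] [0.7 0.6 1.4 2.1]
0.0731371596363306 16.62426724257294 -24.383195900349698
fork [0.57369221 0.20862054 0.067799  ] [np.float64(1.5199039854665088), np.float64(0.916563152504898), np.float64(3.1297884269737115)]
bolt (267, 155) [0.51864633 0.11297485 0.013     ]
bolt (92, 66) [0.5546375  0.33564258 0.013     ]
bolt (344, 12) [0.7022518  0.07539559 0.013     ]
bolt (306, 135) [0.55778841 0.07402695 0.013     ]
```

```bash
python3 -m handwheel '[[0.12,-0.25,-0.1,0,0,-0.01,0.35],[0.224,-0.5,-0.3,0,0,-0.01,0.35],[0.224,-0.618,-0.48,0,0,-0.01,0.35],[0.224,-0.618,-0.48,0,0,-0.01,0.35],[0.224,-0.618,-0.48,0,0,-0.01,0.35],[0.224,-0.618,-0.48,0,0,-0.01,0.35]]'
python3 - <<'E'
from h import *
s=r.read_state(); W=r.camera_info("wrist"); im=r.read_camera("wrist"); cv2.imwrite("pics/w3.png",im[:,:,::-1])
np.save("w3.npy",W,allow_pickle=True)
print(s["t"],s["position"],s["tool_rot"],s["opening"])
print("pin",[(np.round(px(d),1).tolist(),round(d["p"],2)) for d in r.tip_of("wrist","pin")][:4])
print(proj(W,(.552,-.1735,.085)),"grasp",proj(W,(.528,-.1805,.0977)),"nose",proj(W,(.615,-.155,.054)))
T=rot(s["tool_rot"])
for d in(0,-.019): print("tcp ray",proj(W,s["position"]+T[:,2]*(d+.10)))
E
```

```text
t: 8.07
position: [0.5304, -0.1784, 0.1911]
tool_rot: [3.108, 0.452, 0.003]
contact_force: [-0.0, -0.6, -0.0]
opening: 0.65
8.075 [ 0.5303751  -0.17836517  0.19113095] [3.10828525e+00 4.52062422e-01 3.03660330e-03] 0.6500963834708817
pin [([319.6, 166.4], 0.86), ([447.7, 395.7], 0.83), ([270.5, 305.1], 0.77)]
[317.28229838 164.2309033 ] grasp [317.1760968  203.59664204] nose [317.40333531  68.10262625]
tcp ray [315.29364576 196.73839666]
tcp ray [315.29593489 204.5473042 ]
```

View pics/w3.png

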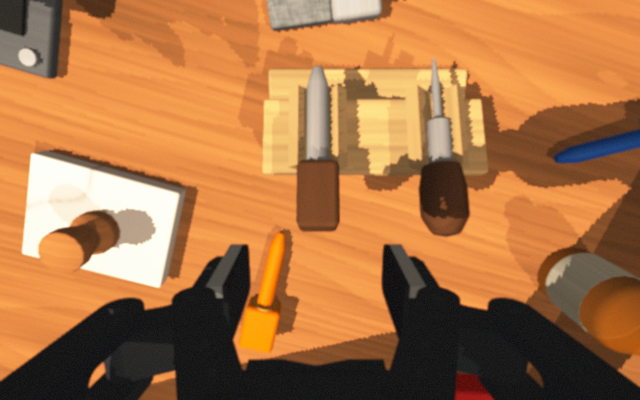

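The close view confirms the choice: the square-headed pin has its head at rows 163–230, col 318, parallel to the tool and centred between the fingers. The awl is at col 440, clear of them. Now I descend and grip.

```bash
python3 -m handwheel '[[0,0,-0.2,0,0,0,0.35],[0,0,-0.35,0,0,0,0.35],[0,0,-0.456,0,0,0,0.35],[0,0,-0.456,0,0,0,0.35],[0,0,-0.456,0,0,0,0.35]]' && python3 -m handwheel '[[0,0,0,0,0,0,0.7],[0,0,0,0,0,0,0.9],[0,0,0,0,0,0,1],[0,0,0,0,0,0,1],[0,0,0,0,0,0,1]]' 60
```

```text
t: 8.8
position: [0.5308, -0.1794, 0.0775]
tool_rot: [3.107, 0.451, 0.004]
contact_force: [0.1, -0.4, 0.8]
opening: 0.65
t: 9.43
position: [0.5306, -0.1798, 0.0774]
tool_rot: [3.108, 0.45, 0.004]
contact_force: [-0.9, 0.1, 6.0]
opening: 0.319
```

```bash
python3 -m handwheel '[[0,0,0.1,0,0,0,1],[0,0,0.3,0,0,0,1],[0,0,0.55,0,0,0,1],[0,0,0.75,0,0,0,1],[0,0,0.75,0,0,0,1]]'; python3 - <<'E'
from h import *
s=r.read_state();print(s["position"],s["tool_rot"],s["opening"])
T=rot(s["tool_rot"]); x=T[:,0]; print("tool x yaw",np.degrees(np.arctan2(x[1],x[0])))
n=np.array([-np.sin(np.radians(16.5)),np.cos(np.radians(16.5)),0])
Q=R.from_rotvec([0,0,np.radians(-16)])*R.from_rotvec(n*np.radians(-27))
print("rv share",Q.as_rotvec()/np.pi)
D=r.camera_info("side");S=r.camera_info("scene")
print("slicker",atz(D,(220+402/3,110+370/3),.02),atz(S,(130+375/2.353,130+195/2.353),.02))
t=np.array([.4496-.02,.209,.25]);print((t-s["position"])/.25)
E
```

```text
t: 10.05
position: [0.5323, -0.1807, 0.2686]
tool_rot: [3.103, 0.449, 0.014]
contact_force: [0.4, -0.1, -2.8]
opening: 0.319
[ 0.5322799  -0.18071081  0.26861806] [3.10339542 0.4488419  0.01360359] 0.31929302210701843
tool x yaw 16.460734293097786
rv share [ 0.02224253 -0.14882828 -0.08723359]
slicker [0.42120428 0.0039575  0.02      ] [ 0.42860346 -0.00513273  0.02      ]
[-0.4107196   1.55884326 -0.07447223]
```

```bash
python3 -m handwheel '[[-0.1,0.2,0,0,0,0,1],[-0.2,0.4,0,0.007,-0.045,-0.025,1],[-0.3,0.6,0,0.012,-0.09,-0.05,1],[-0.41,0.8,0,0.017,-0.12,-0.07,1],[-0.41,1,0,0.0222,-0.1488,-0.0872,1],[-0.41,1,0,0.0222,-0.1488,-0.0872,1],[-0.41,1,0,0.0222,-0.1488,-0.0872,1],[-0.41,1,0,0.0222,-0.1488,-0.0872,1]]'; python3 -m handwheel '[[0,0.2,-0.2,0,0,0,1],[0,0.4,-0.3,0,0,0,1],[0,0.56,-0.5,0,0,0,1],[0,0.56,-0.75,0,0,0,1],[0,0.56,-0.8,0,0,0,1],[0,0.56,-0.8,0,0,0,1]]'
cat > look.py <<'E'
from h import *
s=r.read_state();T=rot(s["tool_rot"]);print(s["t"],s["position"],s["opening"],"lean",np.degrees(np.arctan2(T[0,2],-T[2,2])),"yaw",np.degrees(np.arctan2(T[1,1],T[0,1])))
ims=[];obs={}
for c in("side","scene","wrist"):
    I=r.camera_info(c); im=r.read_camera(c)
    for n in("fork_mouth","pin"):
        L=r.tip_of(c,n); print(c,n,[(np.round(px(d),1).tolist(),round(d["p"],2)) for d in L][:4])
    if c!="wrist":
        y,x=(170,225) if c=="side" else (120,290); ims.append(cv2.resize(im[y:y+150,x:x+130],None,fx=3,fy=3,interpolation=2))
    else: ims.append(im)
    e=s["position"]+T@np.array([0,0,0])
cv2.imwrite("pics/l.png",np.hstack(ims[:2])[:,:,::-1]); cv2.imwrite("pics/lw.png",ims[2][:,:,::-1])
E
python3 look.py
```

```text
t: 11.05
position: [0.4275, 0.0676, 0.2628]
tool_rot: [-3.053, -0.011, -0.731]
contact_force: [-0.0, -0.3, -1.7]
opening: 0.316
t: 11.8
position: [0.4337, 0.0989, 0.0765]
tool_rot: [-3.024, -0.109, -0.718]
contact_force: [-0.4, 1.1, -1.7]
opening: 0.321
11.8 [0.43367529 0.09888345 0.07645888] 0.32093751861117853 lean 26.626488991704143 yaw -85.65499090969124
side fork_mouth [([285.6, 255.6], 0.67), ([279.0, 265.4], 0.44)]
side pin [([336.1, 234.0], 0.67), ([374.5, 203.5], 0.56), ([346.8, 141.2], 0.44)]
scene fork_mouth [([363.9, 187.6], 0.89), ([404.3, 200.3], 0.59)]
scene pin [([229.7, 357.5], 0.77), ([364.3, 165.2], 0.65), ([178.0, 271.9], 0.59), ([312.6, 181.2], 0.54)]
wrist fork_mouth []
wrist pin [([314.0, 217.6], 0.65)]
```

View pics/l.png

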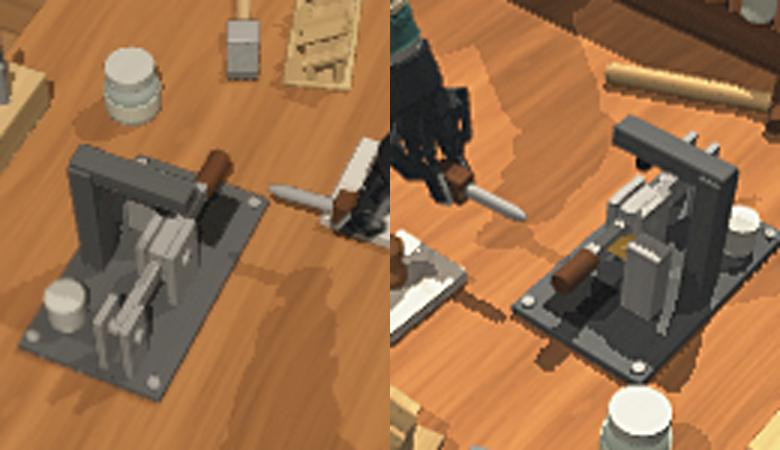

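The pin is held level at about y 0.10 and the lever is still down. The arm has not got to the commanded y, so I check the joints.

```bash
python3 -m handwheel '[[0,0,0,0,0,0,1],[0,0,0,0,0,0,1]]'; python3 - <<'E'
from h import *
s=r.read_state();print(s["joint_positions"].round(3),s["joint_velocities"].round(3));T=rot(s["tool_rot"]);print(T.round(3))
E
```

```text
t: 12.5
position: [0.4342, 0.1008, 0.0791]
tool_rot: [-3.021, -0.116, -0.725]
contact_force: [-0.3, 0.6, -1.2]
opening: 0.317
[ 0.072 -0.167 -0.964  0.302  0.017  3.141] [ 0.002  0.002 -0.004  0.    -0.     0.001]
[[ 0.889  0.08   0.452]
 [ 0.065 -0.997  0.049]
 [ 0.454 -0.014 -0.891]]
```

Joint 6 is at its limit (3.141), so this grasp cannot reach the fork. The pin has to go back in its notch, to be regrasped with the gripper turned half round. First I lift.

```bash
python3 -m handwheel '[[0,0,0.25,0,0,0,1],[0,0,0.5,0,0,0,1],[0,0,0.75,0,0,0,1],[0,-0.4,0.8,0,0,0,1],[0,-0.8,0.8,0,0,0,1],[0,-1,0.8,0,0,0,1],[0,-1,0.8,0,0,0,1],[0,-1,0.8,0,0,0,1]]'; python3 - <<'E'
from h import *
s=r.read_state();print(s["joint_positions"].round(3),s["position"])
T=R.from_rotvec(s["tool_rot"]);G=R.from_rotvec([3.108,.450,.004])
print("rv share",(G*T.inv()).as_rotvec()/np.pi, "shift",(np.array([.5306,-.1798,.0774])-s["position"])/.25)
E
```

```text
t: 13.5
position: [0.434, -0.1549, 0.2793]
tool_rot: [-3.026, -0.102, -0.725]
contact_force: [-0.3, 0.5, -1.7]
opening: 0.323
[-0.693 -0.318 -0.585  0.959  0.328  2.438] [ 0.43397853 -0.15492838  0.27932465]
rv share [-0.03093682  0.14628924  0.06862381] shift [ 0.38648586 -0.09948649 -0.8076986 ]
```

```bash
python3 -m handwheel '[[0.15,-0.05,0,-0.01,0.05,0.023,1],[0.386,-0.1,0,-0.02,0.1,0.046,1],[0.386,-0.1,0,-0.031,0.1463,0.0686,1],[0.386,-0.1,0,-0.031,0.1463,0.0686,1],[0.386,-0.1,0,-0.031,0.1463,0.0686,1]]'; python3 -m handwheel '[[0,0,-0.2,0,0,0,1],[0,0,-0.4,0,0,0,1],[0,0,-0.5,0,0,0,1],[0,0,-0.5,0,0,0,1]]'; python3 - <<'E'
from h import *
s=r.read_state();print(s["joint_positions"].round(3),s["position"])
T=R.from_rotvec(s["tool_rot"]);G=R.from_rotvec([3.108,.450,.004])
print("rv share",(G*T.inv()).as_rotvec()/np.pi, "shift",(np.array([.5306,-.1798,.0774])-s["position"])/.25)
E
```

```text
t: 14.12
position: [0.53, -0.1731, 0.2785]
tool_rot: [-3.102, -0.462, -0.003]
contact_force: [-0.1, -0.3, -1.5]
opening: 0.321
t: 14.62
position: [0.5268, -0.1731, 0.1523]
tool_rot: [-3.101, -0.458, 0.003]
contact_force: [-0.2, 0.1, -1.1]
opening: 0.319
[-0.437  0.21  -0.284  1.081  0.005  2.411] [ 0.52684604 -0.173125    0.15233851]
rv share [-0.00240357 -0.0016906  -0.00191919] shift [ 0.01501583 -0.02670001 -0.29975403]
```

```bash
python3 -m handwheel '[[0.015,-0.027,-0.05,0,0,0,1],[0.015,-0.027,-0.15,0,0,0,1],[0.015,-0.027,-0.22,0,0,0,1],[0.015,-0.027,-0.27,0,0,0,1],[0.015,-0.027,-0.295,0,0,0,1],[0.015,-0.027,-0.295,0,0,0,1]]'
```

```text
t: 15.38
position: [0.5322, -0.1815, 0.0795]
tool_rot: [-3.104, -0.46, 0.005]
contact_force: [-4.3, -2.2, -0.8]
opening: 0.318
```

```bash
python3 -m handwheel '[[-0.004,0.004,-0.005,0,0,0,0.9],[-0.004,0.004,-0.005,0,0,0,0.35],[-0.004,0.004,-0.005,0,0,0,0.35],[-0.004,0.004,-0.005,0,0,0,0.35]]'; python3 -m handwheel '[[-0.004,0.004,0.15,0,0,0,0.35],[-0.004,0.004,0.35,0,0,0,0.35],[-0.004,0.004,0.45,0,0,0,0.35],[-0.004,0.004,0.45,0,0,0,0.35]]'
python3 - <<'E'
from h import *
s=r.read_state(); W=r.camera_info("wrist"); im=r.read_camera("wrist"); cv2.imwrite("pics/w4.png",im[:,:,::-1])
np.save("w4.npy",W,allow_pickle=True)
print(s["t"],s["position"],s["tool_rot"],s["opening"],s["joint_positions"].round(3))
print("pin",[(np.round(px(d),1).tolist(),round(d["p"],2)) for d in r.tip_of("wrist","pin")][:4])
print(proj(W,(.552,-.1735,.085)),"nose",proj(W,(.615,-.155,.054)))
E
```

```text
t: 15.88
position: [0.5339, -0.1801, 0.0791]
tool_rot: [-3.103, -0.462, -0.004]
contact_force: [-0.1, 0.1, -0.3]
opening: 0.653
t: 16.38
position: [0.5345, -0.1799, 0.1941]
tool_rot: [-3.106, -0.462, -0.01]
contact_force: [0.8, -0.1, -0.7]
opening: 0.648
16.375 [ 0.53448838 -0.1799449   0.19412692] [-3.10614152 -0.46195027 -0.01041477] 0.6483503379439589 [-0.442  0.188 -0.219  1.159  0.005  2.404]
pin [([264.9, 305.1], 0.75), ([443.1, 396.2], 0.71), ([314.4, 169.5], 0.7)]
[313.86877634 169.06309347] nose [314.75776983  74.45415831]
```

View pics/w4.png

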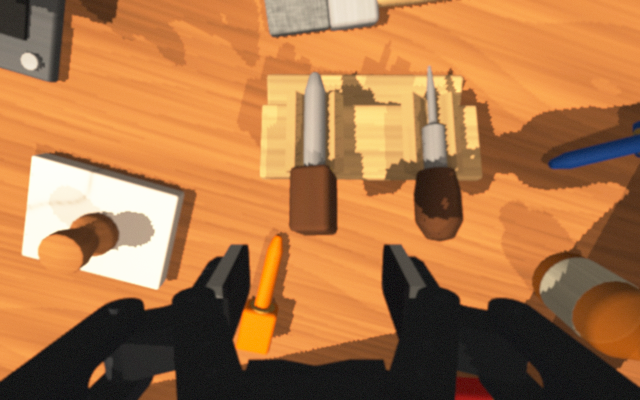

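The pin lies back in its notch (joint at (314,168), nose (315,74)) and the awl is undisturbed. Now I turn the gripper by half, in the direction that brings joint 6 down to about -0.74.

```bash
python3 -m handwheel '[[0,0,0.1,0,0,0.47,0.35],[0,0,0.1,0,0,0.47,0.35],[0,0,0.1,0,0,0.47,0.35],[0,0,0.1,0,0,0.47,0.35],[0,0,0.1,0,0,0.47,0.35],[0,0,0.1,0,0,0.47,0.35],[0,0,0.1,0,0,0.47,0.35],[0,0,0.1,0,0,0.47,0.35]]'; python3 -m handwheel '[[0,0,0,0,0,0.47,0.35],[0,0,0,0,0,0.47,0.35],[0,0,0,0,0,0.47,0.35],[0,0,0,0,0,0.47,0.35],[0,0,0,0,0,0.47,0.35],[0,0,0,0,0,0.47,0.35],[0,0,0,0,0,0.47,0.35],[0,0,0,0,0,0.47,0.35]]';python3 -m handwheel '[[0,0,0,0,0,0.06,0.35],[0,0,-0.1,0,0,0.06,0.35],[0,0,-0.1,0,0,0.06,0.35]]'; python3 - <<'E'
from h import *
s=r.read_state();print(s["joint_positions"].round(3),s["position"])
T=R.from_rotvec(s["tool_rot"]);G=R.from_rotvec([0,0,np.pi])*R.from_rotvec([3.108,.450,.004])
print("rv share",(G*T.inv()).as_rotvec()/np.pi, "shift",(np.array([.5296,-.1798,.0774])-s["position"])/.25)
E
```

```text
t: 17.48
position: [0.531, -0.1784, 0.2138]
tool_rot: [-1.975, -2.432, 0.005]
contact_force: [-0.0, -0.4, 0.4]
opening: 0.647
t: 18.48
position: [0.531, -0.1784, 0.2137]
tool_rot: [0.176, -3.131, 0.004]
contact_force: [0.4, 0.7, -0.1]
opening: 0.653
t: 18.85
position: [0.5294, -0.1777, 0.1873]
tool_rot: [0.46, -3.099, 0.0]
contact_force: [-0.3, -0.3, 0.2]
opening: 0.648
[-0.437  0.192 -0.23   1.156 -0.004 -0.732] [ 0.52944839 -0.17774906  0.18730069]
rv share [ 0.0006289  -0.00169071 -0.00235555] shift [ 0.00060642 -0.00820377 -0.43960275]
```

```bash
python3 -m handwheel '[[0,-0.008,-0.2,0,0,-0.0025,0.35],[0,-0.008,-0.35,0,0,-0.0025,0.35],[0,-0.008,-0.44,0,0,-0.0025,0.35],[0,-0.008,-0.44,0,0,-0.0025,0.35],[0,-0.008,-0.44,0,0,-0.0025,0.35]]' && python3 -m handwheel '[[0,0,0,0,0,0,0.7],[0,0,0,0,0,0,0.9],[0,0,0,0,0,0,1],[0,0,0,0,0,0,1],[0,0,0,0,0,0,1]]' 60; python3 -c "
from h import *
s=r.read_state();print(s['position'],s['tool_rot'])"
```

```text
t: 19.48
position: [0.533, -0.1814, 0.0821]
tool_rot: [0.45, -3.109, 0.008]
contact_force: [0.6, 0.5, -0.1]
opening: 0.651
t: 20.1
position: [0.533, -0.1807, 0.0826]
tool_rot: [-0.45, 3.108, -0.007]
contact_force: [-1.2, 3.4, 6.0]
opening: 0.325
[ 0.53304367 -0.18072448  0.08261617] [-0.45047321  3.10842313 -0.00670822]
```

```bash
python3 -m handwheel '[[0,0,0.1,0,0,0,1],[0,0,0.3,0,0,0,1],[0,0,0.55,0,0,0,1],[0,0,0.75,0,0,0,1],[0,0,0.75,0,0,0,1]]'; python3 -m handwheel '[[-0.1,0.2,0,0,0,0,1],[-0.2,0.4,0,0.007,-0.045,-0.025,1],[-0.3,0.6,0,0.012,-0.09,-0.05,1],[-0.41,0.8,0,0.017,-0.12,-0.07,1],[-0.41,1,0,0.0222,-0.1488,-0.0872,1],[-0.41,1,0,0.0222,-0.1488,-0.0872,1],[-0.41,1,0,0.0222,-0.1488,-0.0872,1],[-0.41,1,0,0.0222,-0.1488,-0.0872,1]]'; python3 - <<'E'
from h import *
s=r.read_state();print(s["joint_positions"].round(3),s["position"]);T=rot(s["tool_rot"])
print("lean",np.degrees(np.arctan2(T[0,2],-T[2,2])),"yaw of y axis",np.degrees(np.arctan2(T[1,1],T[0,1])),T.round(3))
print((np.array([.4496-.02,.209,.06])-s["position"])/.25)
E
```

```text
t: 20.72
position: [0.5353, -0.1829, 0.2743]
tool_rot: [-0.448, 3.102, -0.018]
contact_force: [0.3, -0.7, -1.4]
opening: 0.319
t: 21.72
position: [0.4304, 0.0676, 0.2685]
tool_rot: [-0.006, 2.674, -0.004]
contact_force: [0.7, 0.1, -1.4]
opening: 0.318
[ 0.012 -0.421 -0.677  0.846 -0.008  0.006] [0.43042096 0.06758231 0.26847818]
lean 26.8169212568749 yaw of y axis 90.20902375559459 [[-0.892 -0.004  0.451]
 [-0.005  1.    -0.002]
 [-0.451 -0.004 -0.892]]
[-0.00328384  0.56567075 -0.83391273]
```

```bash
python3 -m handwheel '[[0,0.2,-0.1,0,0,0,1],[0,0.4,-0.3,0,0,0,1],[0,0.566,-0.5,0,0,0,1],[0,0.566,-0.7,0,0,0,1],[0,0.566,-0.834,0,0,0,1],[0,0.566,-0.834,0,0,0,1],[0,0.566,-0.834,0,0,0,1]]'; python3 look.py; python3 - <<'E'
import cv2
a=cv2.imread("pics/l.png");b=cv2.imread("pics/lw.png")
print(a.shape)
E
```

```text
t: 22.6
position: [0.4321, 0.2101, 0.0617]
tool_rot: [-0.006, 2.67, -0.003]
contact_force: [0.9, -0.4, -1.2]
opening: 0.318
22.6 [0.43212105 0.21014737 0.06167297] 0.3183379041820779 lean 27.003854447538487 yaw 90.2178422481799
side fork_mouth [([286.7, 257.1], 0.83)]
side pin [([343.5, 139.2], 0.64), ([267.2, 206.5], 0.56), ([374.9, 203.4], 0.47), ([406.7, 172.3], 0.46)]
scene fork_mouth [([364.6, 186.7], 0.59)]
scene pin [([175.6, 271.9], 0.88), ([336.1, 170.2], 0.77), ([243.0, 238.4], 0.7), ([233.5, 358.2], 0.57)]
wrist fork_mouth []
wrist pin [([317.3, 305.9], 0.76)]
(450, 780, 3)
```

View pics/l.png

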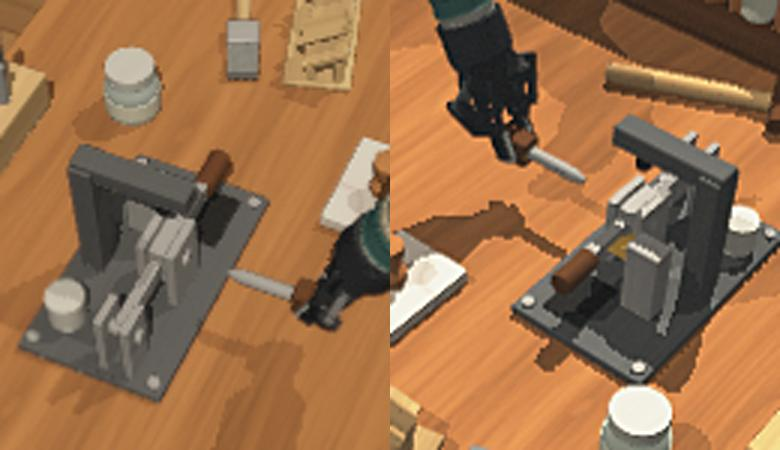

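Side view: pin nose (301.7,260.7), joint (322.7,266.7), hole (287.3,255.7). Scene view: nose (354.7,180.3), joint (337,170). The lever is still down.

```bash
python3 - <<'E'
from h import *
a=np.array
S=r.camera_info("scene");D=r.camera_info("side")
N,e=tri([(D,a([301.7,260.7])),(S,a([354.7,180.3]))]);print("nose",N,e)
X,e2=tri([(D,a([322.7,266.7])),(S,a([336.9,169.9]))]);print("org",X,e2)
v=N-X;print(np.linalg.norm(v),"yaw",np.degrees(np.arctan2(v[1],v[0])),"pitch",np.degrees(np.arcsin(v[2]/np.linalg.norm(v))))
for p in((287.3,255.7),(286.3,255.3)):
  print("hole at z.07",atz(D,p,.07)); o,d=ray(D,p); print(" at x .5767",o+d*(.5767-o[0])/d[0])
P=a([.4321,.2101,.0617])-a([-.017,0,-.0113]); print("expected pin origin",P, proj(D,P),proj(S,P),"nose",proj(D,P+[.075,0,0]),proj(S,P+[.075,0,0]))
# dark hole centroid in side picture
im=cv2.imread("pics/l.png")
# fine measurement from the raw side picture, shank brightness
raw=r.read_camera("side"); g=cv2.cvtColor(raw,cv2.COLOR_RGB2GRAY)
print(g[250:262,281:294])
E
```

```text
nose [0.52251348 0.21357631 0.07029999] [np.float64(0.5145538819048621), np.float64(0.4883500428667634)]
org [0.44970504 0.21081957 0.07669622] [np.float64(0.056598993249078494), np.float64(0.05183996649010535)]
0.07314082718344038 yaw 2.168347528567558 pitch -5.01697736118146
hole at z.07 [0.57146504 0.21362371 0.07      ]
 at x .5767 [0.5767     0.20437503 0.05526909]
hole at z.07 [0.57507377 0.213519   0.07      ]
 at x .5767 [0.5767     0.21066788 0.06545945]
expected pin origin [0.4491 0.2101 0.073 ] [322.89967044 267.27103566] [336.53995649 170.74609475] nose [301.18295253 259.28753816] [354.01544328 180.34893794]
[[161 136 165 165 161 126  91  91  89  84  29  58  41]
 [148 149 165 163 143  90  91  92  90  85  55  82  66]
 [134 164 163 158 108  91  98  98  90  85  59  97  93]
 [147 163 162 141  91  93 137 109  91  86  60  95  96]
 [164 163 158 106  91  97 153 103  90  86  59  94  95]
 [160 158 124  90 101 160 156  74  90  86  65  94  95]
 [127 131  89  89  99 166 140  91  90  86  65  96  95]
 [114 107  89  89  99 148 106  90  90  86  65  95  94]
 [114 113  89  90  90 111  89  92  91  87  75  95  95]
 [114 113  90  90  90  89  89  91  91  89  87  95  96]
 [114 113  90  90  89  89  90  91  92  90  95  95  96]
 [115 114  95  90  89  89  89  90  89  88  94  97  96]]
```

```bash
cat > ov.py <<'E'
from h import *
import sys
fx,fy,yaw=.5765,.2103,np.radians(.5)
def P(x,y,z): return (fx+x*np.cos(yaw)-y*np.sin(yaw),fy+x*np.sin(yaw)+y*np.cos(yaw),z)
def run(po,out):
    tiles=[]
    for c,(y0,x0) in (("side",(225,270)),("scene",(150,325))):
        I=r.camera_info(c);im=r.read_camera(c)[y0:y0+60,x0:x0+60];k=6.5
        im=cv2.resize(im,None,fx=k,fy=k,interpolation=cv2.INTER_NEAREST)[:,:,::-1].copy()
        q=lambda p:tuple(int(v) for v in ((proj(I,p)+.5-[x0,y0])*k))
        def pl(pts,col): cv2.polylines(im,[np.array([q(p) for p in pts])],False,col,1)
        for xx,col in((0,(0,255,0)),(.044,(255,255,0))):
            pl([P(xx,-.028,.098),P(xx,.028,.098),P(xx,.028,.012),P(xx,-.028,.012),P(xx,-.028,.098)],col)
        t=np.linspace(0,6.3,30);pl([P(0,.0095*np.cos(u),.07+.0095*np.sin(u)) for u in t],(0,0,255))
        pl([po,po+[.075,0,0]],(0,0,255));pl([po+[0,.017*np.cos(u),.017*np.sin(u)] for u in t],(255,0,255))
        tiles.append(im)
    cv2.imwrite(out,np.hstack(tiles))
s=r.read_state();po=s["position"]-np.array([-.017,0,-.0113]);run(po,"pics/ov.png")
E
python3 ov.py
```

```text
(no output)
```

View pics/ov.png

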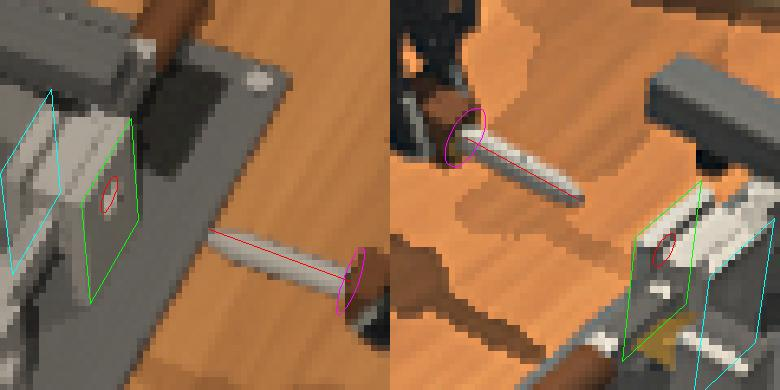

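The overlay fits the fork's near face and hole in the side view to within a pixel. The pin seems slightly nose-down and about 2 mm left, so I measure its axis from shank masks in both views.

```bash
cat > axis.py <<'E'
from h import *
def axis(po,ln=(.012,.058)):
    pl=[]
    for c in("side","scene"):
        I=r.camera_info(c);im=r.read_camera(c)
        sat=cv2.cvtColor(im,cv2.COLOR_RGB2HSV)[:,:,1].astype(float)
        a,b=proj(I,po+[ln[0],0,0]),proj(I,po+[ln[1],0,0]);u=(b-a)/np.linalg.norm(b-a);n=np.array([-u[1],u[0]])
        pts=[];ws=[]
        big=cv2.GaussianBlur(sat,(0,0),.5)
        for t in np.linspace(0,np.linalg.norm(b-a),15):
            k=np.arange(-6,6.01,.1);q=a+t*u+k[:,None]*n
            v=cv2.remap(big.astype(np.float32),q[:,0].astype(np.float32),q[:,1].astype(np.float32),1).ravel()
            th=(v.min()+np.median(np.sort(v)[-40:]))/2;m=v<th
            i=np.argmin(v);l=i
            while l>0 and m[l-1]:l-=1
            h=i
            while h<len(k)-1 and m[h+1]:h+=1
            pts.append(a+t*u+n*(k[l]+k[h])/2);ws.append(k[h]-k[l])
        vx,vy,x0,y0=cv2.fitLine(np.array(pts,np.float32),cv2.DIST_HUBER,0,.01,.01).ravel()
        p1,p2=np.array([x0,y0])-8*np.array([vx,vy]),np.array([x0,y0])+8*np.array([vx,vy])
        o,d1=ray(I,p1);_,d2=ray(I,p2);N=np.cross(d1,d2);N/=np.linalg.norm(N);pl.append((N,N@o));print(c,"width px",np.round(ws,1))
    d=np.cross(pl[0][0],pl[1][0]);d/=np.linalg.norm(d);d*=np.sign(d[0])
    X=np.linalg.solve(np.array([pl[0][0],pl[1][0],[1,0,0]]),[pl[0][1],pl[1][1],po[0]+.035])
    print("axis yaw",np.degrees(np.arctan2(d[1],d[0])),"pitch",np.degrees(np.arcsin(d[2])),"at mid-shank",X,"origin~",X-d*.035,"nose",X+d*.04)
if __name__=="__main__":
    s=r.read_state();axis(s["position"]-np.array([-.017,0,-.0113]))
E
python3 axis.py
```

```text
side width px [5.  4.9 4.6 4.9 4.9 4.6 4.9 4.9 4.6 4.9 4.9 4.5 4.7 4.8 4.5]
scene width px [4.2 4.2 4.2 4.5 4.4 4.4 4.4 4.3 4.2 4.2 4.1 4.2 4.2 4.3 4.2]
axis yaw 1.6270908734838807 pitch -0.7555448343572596 at mid-shank [0.48171815 0.21237647 0.07037458] origin~ [0.4467353  0.21138276 0.07083611] nose [0.52169854 0.21351214 0.06984713]
```

```bash
python3 -m handwheel '[[0.05,0,-0.002,0,-0.003,-0.006,1],[0.1,0,-0.002,0,-0.003,-0.006,1],[0.15,0,-0.002,0,-0.003,-0.006,1],[0.17,0,-0.002,0,-0.003,-0.006,1],[0.17,0,-0.002,0,-0.003,-0.006,1],[0.17,0,-0.002,0,-0.003,-0.006,1]]'; python3 axis.py; python3 look.py | head -3
```

```text
t: 24.05
position: [0.4717, 0.2102, 0.0594]
tool_rot: [0.016, 2.664, -0.01]
contact_force: [0.6, 0.5, -1.4]
opening: 0.319
side width px [4.7 4.9 4.8 4.5 4.8 4.8 4.7 8.8 8.7 3.4 2.9 2.5 2.6 2.6 2.3]
scene width px [4.2 4.2 4.5 4.5 4.5 4.5 4.7 4.7 4.6 4.5 4.4 4.5 4.5 4.4 4.3]
axis yaw 16.304684474348658 pitch -16.132201303294767 at mid-shank [0.52373276 0.21447978 0.06649083] origin~ [0.49146314 0.20504062 0.07621574] nose [0.56061232 0.22526739 0.05537664]
24.15 [0.47166326 0.21025885 0.0594492 ] 0.31880047220988883 lean 27.376482357503065 yaw 89.2836847296555
side fork_mouth [([286.8, 258.3], 0.96)]
side pin [([343.1, 139.6], 0.57), ([310.7, 263.7], 0.56), ([409.8, 173.2], 0.44)]
```

```bash
python3 - <<'E'
from axis import *
s=r.read_state();po=s["position"]-np.array([-.017,0,-.0113]);axis(po,(.006,.028))
for i in range(3): print(r.read_state()["position"])
E
```

```text
side width px [4.7 4.7 4.7 4.6 4.6 4.8 4.9 4.9 4.7 4.5 4.4 4.6 4.8 4.9 4.8]
scene width px [4.4 4.3 4.3 4.3 4.2 4.1 4.2 4.2 4.2 4.2 4.2 4.2 4.3 4.3 4.2]
axis yaw -0.19084124569845745 pitch -0.30766152231922506 at mid-shank [0.52425898 0.21122498 0.07026004] origin~ [0.48925968 0.21134155 0.07044798] nose [0.56425818 0.21109175 0.07004526]
[0.47229296 0.21041887 0.05975067]
[0.47229296 0.21041887 0.05975067]
[0.47229296 0.21041887 0.05975067]
```

```bash
python3 -m handwheel '[[0.03,0,0,0,0,0,1],[0.06,0,0,0,0,0,1],[0.09,0,0,0,0,0,1],[0.12,0,0,0,0,0,1],[0.12,0,0,0,0,0,1]]'
```

```text
t: 25.32
position: [0.5028, 0.2101, 0.0595]
tool_rot: [0.017, 2.663, -0.01]
contact_force: [0.8, -0.2, -3.2]
opening: 0.318
```

```bash
python3 -m handwheel '[[0.03,0,0,0,0,0,1],[0.06,0,0,0,0,0,1],[0.09,0,0,0,0,0,1],[0.12,0,0,0,0,0,1],[0.12,0,0,0,0,0,1]]'
```

```text
t: 25.95
position: [0.5331, 0.2102, 0.0597]
tool_rot: [0.017, 2.663, -0.01]
contact_force: [3.3, -0.7, -7.0]
opening: 0.324
```

```bash
python3 -m handwheel '[[0.025,0,-0.004,0,0,0,1],[0.05,0,-0.004,0,0,0,1],[0.07,0,-0.004,0,0,0,1],[0.085,0,-0.004,0,0,0,1],[0.085,0,-0.004,0,0,0,1]]'
```

```text
t: 26.58
position: [0.5543, 0.2106, 0.0591]
tool_rot: [0.016, 2.662, -0.009]
contact_force: [0.0, -0.0, -1.8]
opening: 0.323
```

```bash
python3 -m handwheel '[[0.01,0,0,0,0,0,1],[0.02,0,0,0,0,0,1],[0.025,0,0,0,0,0,1],[0.025,0,0,0,0,0,1]]'
```

```text
t: 27.08
position: [0.5595, 0.2105, 0.0585]
tool_rot: [0.015, 2.664, -0.009]
contact_force: [-0.6, -0.2, -2.2]
opening: 0.314
```

No seating contact yet, so I continue in small steps until the head meets the fork.

```bash
python3 -m handwheel '[[0.008,0,0,0,0,0,1],[0.014,0,0,0,0,0,1],[0.014,0,0,0,0,0,1]]'; python3 -m handwheel '[[0.006,0,0,0,0,0,1],[0.012,0,0,0,0,0,1],[0.012,0,0,0,0,0,1]]'
```

```text
t: 27.45
position: [0.5595, 0.2103, 0.0567]
tool_rot: [0.013, 2.67, -0.009]
contact_force: [-11.2, -0.3, 3.7]
opening: 0.321
t: 27.82
position: [0.5594, 0.2102, 0.0563]
tool_rot: [0.011, 2.674, -0.01]
contact_force: [-24.9, 0.8, 18.5]
opening: 0.323
```

```bash
python3 -m handwheel '[[-0.016,0,0.004,0,0,0,1],[-0.016,0,0.004,0,0,0,1],[-0.016,0,0.004,0,0,0,0.4],[-0.016,0,0.004,0,0,0,0.35],[-0.016,0,0.004,0,0,0,0.35]]'; python3 -m handwheel '[[-0.1,0,0.1,0,0,0,0.35],[-0.2,0,0.2,0,0,0,0.35],[-0.35,0,0.4,0,0,0,0.35],[-0.45,0,0.6,0,0,0,0.35],[-0.45,0,0.6,0,0,0,0.35]]'
python3 - <<'E'
from h import *
import ov
ov.run(np.array([.5765,.2103,.07]),"pics/fin.png")
for c in("side","scene"):
    print(c,[(np.round(px(d),1).tolist(),round(d["p"],2)) for n in ("pin","handle_top") for d in r.tip_of(c,n)][:6],proj(r.camera_info(c),(.5765,.2103,.07)),proj(r.camera_info(c),(.5995,.0997,.083)))
E
```

```text
t: 28.45
position: [0.5637, 0.2107, 0.0607]
tool_rot: [0.016, 2.661, -0.008]
contact_force: [-0.8, -0.1, -0.2]
opening: 0.648
t: 29.08
position: [0.4523, 0.2121, 0.2163]
tool_rot: [0.016, 2.652, -0.002]
contact_force: [0.7, 0.6, 0.6]
opening: 0.649
side [([344.2, 137.2], 0.54), ([295.8, 226.0], 0.76)] [286.3436407  254.40484808] [294.65432129 225.10581001]
scene [([176.6, 271.8], 0.95), ([230.7, 358.1], 0.89), ([244.0, 237.4], 0.68), ([364.7, 185.9], 0.66), ([352.5, 204.7], 0.73), ([315.0, 292.9], 0.61)] [366.70621247 187.98513737] [351.93905525 206.47508846]
```

View pics/fin.png

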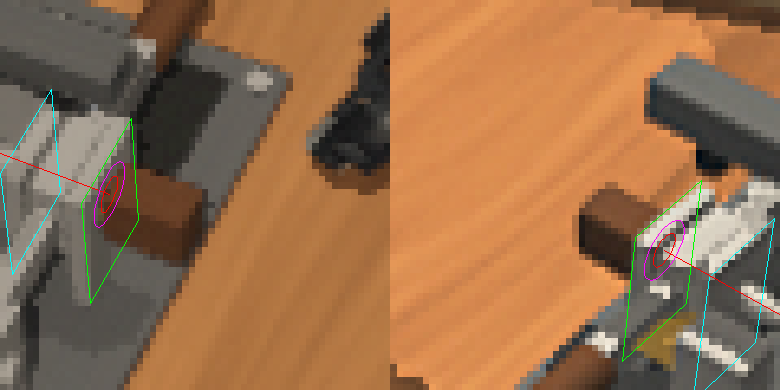

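The head is up against the fork plate in both views, and the lever is down. As a numeric check of seating, I fit the head's silhouette with the axial position as the unknown.

```bash
python3 - <<'E'
from h import *
from ov import P
for c,(y0,x0) in (("side",(225,270)),("scene",(150,325))):
    I=r.camera_info(c);im=r.read_camera(c);hsv=cv2.cvtColor(im,cv2.COLOR_RGB2HSV)
    m=((hsv[:,:,1]>75)&(hsv[:,:,2]<150)&((hsv[:,:,0]<18)|(hsv[:,:,0]>170))).astype(np.uint8)
    n,l,st,ce=cv2.connectedComponentsWithStats(m,connectivity=4)
    q=proj(I,P(-.022,0,.07));k=l[int(round(q[1])),int(round(q[0]))];obs=(l==k);print(c,k,st[k],ce[k])
    res=[]
    for dx in np.arange(-.012,.0061,.001):
      for dy in(-.004,-.002,0,.002,.004):
       for dz in(-.003,0,.003):
        H=np.array([proj(I,P(dx+x,dy+y,.07+dz+z)) for x in(-.045,0) for y in(-.014,.014) for z in(-.017,.017)],np.float32)
        b=np.zeros((400*8,640*8),np.uint8);cv2.fillConvexPoly(b,cv2.convexHull(((H+.5)*8).astype(np.int32)),255)
        b=cv2.resize(b,(640,400),interpolation=cv2.INTER_AREA)>127
        res.append(((b&obs).sum()/(b|obs).sum(),round(dx*1e3),round(dy*1e3),round(dz*1e3)))
    print(sorted(res)[::-1][:6])
E
```

```text
side 742 [285 250  18  16 193] [293.34715026 257.54404145]
[(np.float64(0.9134615384615384), -4, 2, 0), (np.float64(0.9134615384615384), -5, 4, 3), (np.float64(0.9086538461538461), -3, 0, -3), (np.float64(0.8962264150943396), -4, 0, -3), (np.float64(0.892018779342723), -5, 2, 0), (np.float64(0.8878504672897196), -6, 4, 3)]
scene 207 [354 179  13  14 106] [358.97169811 184.49056604]
[(np.float64(0.5353535353535354), -10, -2, -3), (np.float64(0.53), 1, 0, -3), (np.float64(0.53), -9, -2, -3), (np.float64(0.53), -12, 2, -3), (np.float64(0.527363184079602), 3, -2, -3), (np.float64(0.527363184079602), 2, 0, -3)]
```

The silhouette suggests the head may be about 3–4 mm off home, which is within my fork-x uncertainty but right at the limit. I'll push the head's back with shut fingertips to be sure.

```bash
python3 -m handwheel '[[0,-0.007,-0.2,0,0,0,1],[0,-0.007,-0.4,0,0,0,1],[0,-0.007,-0.605,0,0,0,1],[0,-0.007,-0.605,0,0,0,1],[0,-0.007,-0.605,0,0,0,1]]'; python3 -m handwheel '[[0.1,0,0,0,0,0,1],[0.2,0,0,0,0,0,1],[0.23,0,0,0,0,0,1],[0.25,0,0,0,0,0,1],[0.25,0,0,0,0,0,1]]'
```

```text
t: 30.3
position: [0.4512, 0.2092, 0.0601]
tool_rot: [0.016, 2.661, -0.008]
contact_force: [1.0, 0.2, 0.1]
opening: 0.0
t: 30.92
position: [0.5122, 0.2087, 0.0591]
tool_rot: [0.016, 2.662, -0.009]
contact_force: [0.6, -0.4, 0.1]
opening: 0.0
```

```bash
python3 -m handwheel '[[0.01,0.005,0.02,0,0,0,1],[0.02,0.005,0.02,0,0,0,1],[0.028,0.005,0.02,0,0,0,1],[0.028,0.005,0.02,0,0,0,1]]'; python3 -m handwheel '[[0.008,0,0,0,0,0,1],[0.014,0,0,0,0,0,1],[0.014,0,0,0,0,0,1]]'
```

```text
t: 31.42
position: [0.5193, 0.2099, 0.0634]
tool_rot: [0.016, 2.663, -0.009]
contact_force: [-0.6, 0.1, -0.6]
opening: -0.0
t: 31.8
position: [0.5226, 0.2098, 0.0633]
tool_rot: [0.016, 2.664, -0.009]
contact_force: [-0.9, -0.0, 0.5]
opening: 0.002
```

```bash
python3 -m handwheel '[[0.008,0,0,0,0,0,1],[0.014,0,0,0,0,0,1],[0.014,0,0,0,0,0,1]]'; python3 -m handwheel '[[0.006,0,0,0,0,0,1],[0.012,0,0,0,0,0,1],[0.012,0,0,0,0,0,1]]'
```

```text
t: 32.17
position: [0.5223, 0.2096, 0.061]
tool_rot: [0.013, 2.671, -0.009]
contact_force: [-9.0, 0.6, 3.8]
opening: 0.001
t: 32.55
position: [0.522, 0.2095, 0.0594]
tool_rot: [0.011, 2.677, -0.009]
contact_force: [-17.0, 1.4, 9.7]
opening: -0.002
```

Stiff stop at TCP x 0.522, which puts the head's back at about 0.532 and its seat at about 0.577, the fork face. I retreat and check.

```bash
python3 -m handwheel '[[-0.05,0,0.01,0,0,0,1],[-0.2,0,0.05,0,0,0,1],[-0.35,0,0.3,0,0,0,1],[-0.45,0,0.6,0,0,0,1],[-0.45,0,0.6,0,0,0,1],[-0.45,0,0.6,0,0,0,1]]'
python3 - <<'E'
from h import *
for c in("side","scene"):
    im=r.read_camera(c)
    I=r.camera_info(c);print(c,[(np.round(px(d),1).tolist(),round(d["p"],2)) for d in r.tip_of(c,"handle_top")[:2]],"caught:",proj(I,(.5995,.0997,.083)),"raised:",proj(I,(.5995,.116,.156)))
    print([(np.round(px(d),1).tolist(),round(d["p"],2)) for d in r.tip_of(c,"awl")[:2]])
s=r.read_state();print(s["t"],s["position"],s["contact_force"]);print(r.finish_job())
E
```

```text
t: 33.3
position: [0.4187, 0.2111, 0.2178]
tool_rot: [0.016, 2.655, -0.004]
contact_force: [1.1, 0.5, -0.3]
opening: -0.004
side [([295.6, 226.0], 0.79)] caught: [294.65432129 225.10581001] raised: [291.73756576 214.26240437]
[([341.8, 160.7], 0.46)]
scene [([352.7, 207.5], 0.74), ([285.5, 279.6], 0.57)] caught: [351.93905525 206.47508846] raised: [356.74816986 186.37748885]
[([263.8, 274.6], 0.65)]
33.6 [0.41609269 0.20931841 0.21149665] [0.17013739 0.65187314 0.31666746]
the job is handed in; nothing more can be done
None
```

I closed the press until the catch held the lever. I then took the thick locking pin from the rack, pushed it through the fork and lug until it stopped hard, released it and handed the job in at about 33.6 s.

- **Regrasp:** My first grip ran the last joint to its limit before reaching the fork. I put the pin back in its notch, turned the gripper half round and picked it up again.
- **Lever:** At the end the handle showed within about 1.5 px of where a caught lever should be, in both the side and scene views.
- **Pin:** Two separate pushes (25 N gripped, 17 N on the back of the head) both stopped where the seating face would be at x ≈ 0.577 m. I had the fork face at 0.5765 m.
- **Disagreement:** A silhouette check in the side view, made before the second push, put the head 3–4 mm short of home. That is at the 4 mm limit. The scene view was too poor to settle it, and I did not repeat the check afterwards. I trusted the stiff stops.
- **Bystanders:** The awl showed within about 3 px of its starting place in both views. I did not re-measure the other loose things, and nothing suggested I had touched them.

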